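Unplug the blow nozzle from the air pump's quick coupling and park it in the organiser

TASK

We have finished blowing the dust off the chess set: push the red-flanged sprung sleeve of the air pump's quick coupling right down, and with the sleeve held down unhook the yellow nozzle by shifting it a few millimetres along the pump, either towards or away from the black housing (feel which way it gives), then pull it up and out, so that the sleeve springs back up. Stand the nozzle, plug down and fully seated, in the empty square slot of the aluminium organiser. Be gentle: do not force the sleeve hard against its stop, lever the nozzle hard in the coupling or ram it into the organiser, and leave the chess pieces and the vase as they are.

Things in the scene. Friction and masses are not known exactly. Their poses are not given: they have to be found in the camera images.
- coupling: Fixed air pump: aluminium block 90 x 90 mm, 36 mm high, a coupling on its middle, a housing 60 mm high from 45 to 160 mm along +x. Origin: under the coupling's axis, on the board; z up. Inside, a hidden lip hooks the nozzle's foot from the +x or -x end (varies): that way the nozzle stops after 1 mm; the other way it slides 4.5 mm and is unhooked from 3 mm on. Limits: fingers 35 N, nozzle 40 N.
- sleeve (a joint): Travel of the sprung sleeve in m: 0 = up, locking; grows as it is pushed down; 0.0075 = hard stop. Spring: 6 N at 0, 10 N at the stop. A ring in the sleeve surrounds the barrel's lower end and bars the sideways shift until the sleeve is within 1 mm of its stop (0.0065 or more): press by feel until the force climbs to 13 to 20 N. Let go, the sleeve springs up by itself.
- sleeve_top (a point): Centre of the upper face of the sleeve's red flange, 78 mm above the board when up; moves with the sleeve. The flange is a flat square, 56 mm wide with a 34 mm square hole, 4.5 mm thick. The nozzle's barrel stands up through the hole: fingers set astride the barrel can push the flange down with their tips, close on the barrel with the sleeve held down, shift, and pull the nozzle up.
- nozzle_grip (a point): Loose nozzle, about 60 g, standing upright in the coupling at first. The point is the middle of its yellow round barrel (24 mm diameter, 46 mm long), on the axis, 89 mm above the board at first; z along the axis to the jet. A brass jet cone stands 10 mm above the barrel; below it a grooved steel plug, 12 mm diameter, 30 mm long, reaches 53 mm below the point.
- nozzle: The same nozzle; the origin is the centre of the plug's lower end, 53 mm below point nozzle_grip.
- organiser: Aluminium desk organiser fixed to the board, 70 mm (x) by 180 mm (y), 60 mm high; origin under its centre. Pens and rulers stand in its slots from -12 mm towards +y, up to 112 mm above the board. More than 40 N between nozzle and organiser is too much.
- slot (a point): Centre of the mouth, at the organiser's top face 60 mm above the board, of the empty square slot (20 x 20 mm, 48 mm deep) near the organiser's -y end. The nozzle's plug goes in and its barrel comes to rest flat on the top face, so that the seated nozzle_grip is 23 mm above this point.
- vase: Empty blue ceramic vase, 104 mm diameter, 180 mm high, loose; leave it alone. Origin: centre of its underside.
- red_rook: Loose red plastic chess piece, 30 mm diameter, 48 mm high; leave it alone. Origin: centre of its underside.
- white_bishop: Loose white plastic chess piece, 30 mm diameter, 60 mm high; leave it alone. Origin: centre of its underside.
- red_pawn: Loose red plastic chess piece, 26 mm diameter, 42 mm high; leave it alone. Origin: centre of its underside.
- white_king: Loose white plastic chess piece, 34 mm diameter, 74 mm high; leave it alone. Origin: centre of its underside.
Mind the look-alikes: they are no part of the job. Leave any blue look-alike of the nozzle alone.

How it is judged:
By the outcome, as a careful person would: the job done as asked, in the order asked, and still so for the second after the job is handed in, with the robot touching nothing.
It also fails if it takes over 48 s, if anything falls off the work surface, if the arm or the gripper's body presses on something with over 40 N, if the wrist force passes 120 N, or if a joint passes its speed limit or range.

ROBOT

A 6-joint arm with a two-finger parallel gripper is mounted at the origin on the work surface. World frame = base frame: x ahead of the robot, y to its left, z up, the work surface at z = 0. Lengths are in m, angles in rad, forces in N, time in s.
With the tool pointing down it reaches from about 0.25 to 0.725 m from the base axis. Payload 4 kg.
Tool frame: the origin (TCP) lies midway between the tips of the shut fingers; the grasp point (between the pads) lies 19 mm behind it; y points along the fingers, z is the direction in which the jaws open and shut, and the axes are right-handed (so a half turn about y gives the same grasp; the last joint's range is limited). The gripper opens to 85 mm and grips with 20 to 120 N. Pads are 22 mm wide; open, the fingers measure 114 mm over their backs; the gripper's body (76 mm by 85 mm) begins 54 mm behind the grasp point. The pads swing forward as they close: fully open they stand 13 mm farther back than shut.
Start: joints at [-1.181, 0.241, 0.005, 1.335, 0, 1.571], TCP at [0.19, -0.462, 0.231] pointing down, gripper open.
Joint ranges: [-2.72, 2.72], [-1.05, 1.87], [-1.09, 1.28], [-1.99, 2.15], [-1.42, 1.44], [-3.14, 3.14]. Speed limits (rad/s): [2.79, 2.79, 3.14, 3.14, 3.14, 3.14].

INTERFACE

Orientations are given as a unit quaternion [x, y, z, w].
In Python, from workcell import bot gives the robot as it stands. The module is installed in compiled form; this text tells all that it offers.
- The arm moves only by the shell command python3 -m handwheel 'ROWS' [OPENING]. ROWS is JSON, a list of rows, each a list of 6 numbers: the shift along the tool's x, y, z in units of 25 mm (1.0 is 25 mm), then the turn, a rotation vector about the tool's x, y, z in units of 10 degrees (1.0 is 10 degrees). A call has exactly 5 rows; each row is the pose to reach, as a shift and turn from the pose commanded when the call began, along the tool's axes at that moment; what a row does not reach only later rows make up. A row lasts 1/8 s, in which the tool goes at most 62.5 mm and 10.7 degrees, less where a joint would pass 70% of its speed; a pose out of reach is approached as far as the arm can. A call with a gripper value outside its range is refused whole. OPENING is the gripper command: -1 is shut, 1 is fully open, values between are in proportion, set as the call begins (- or left out, the last holds). The fingers move at their own pace and stop on an object; the grip force is fixed at half the most. Time passes only in rows, so rows that repeat a pose let the fingers close, or fill a call up. It gives the time, the measured TCP pose, the force and the opening at its end, in the units of the state.
- bot.get_obs(): the state, without advancing time (a new reading comes with each control period).
- bot.camera(name): name is "scene" or "top" or "wrist"; returns a dict with "color" (420x560x3 uint8, red, green, blue), "fx", "fy", "cx", "cy" (pixels), "rvec" (rotation vector, rad) and "tvec" (3), from world to camera coordinates, as OpenCV has them. Camera axes: x right, y down, z forward; pixel columns grow to the right and rows downward; lengths in m; the calibration is good to about 2 mm. A picture is of the moment at which its call begins. There is no depth.
- bot.job_done(): hands the job in, once; it reports no verdict.
The state is a dict: "clock": time; "joint_pos": joint angles; "joint_vel": joint speeds; "tau": joint torques, N m; "eef_pos": TCP position; "tool_rot": TCP orientation; "ft_force": force on the tool from outside, world axes, zero at the start; "ft_torque": the same for the moment, N m; "grip_width": finger opening in m.
Only numpy, scipy, OpenCV 4.12 (cv2) and the standard library are available. Lean on these libraries where they do the work, as an engineer would, in place of code of your own. Each camera call takes 0.05 s, during which the arm holds its last target.

## Working session

There is one attempt and no reset: what is moved stays moved. The work goes in short steps, Python scripts to look and compute and a shell command to move; the robot and the scene stay as the last step left them, time stands still between calls to the robot, and variables do not carry over. Pictures are saved under pics/ and viewed, and the job is handed in when it is done.

```bash
mkdir -p pics
cat > h.py <<'E'
import numpy as np, cv2
from scipy.spatial.transform import Rotation as R
from workcell import bot
def snap(n,f):
    c=bot.camera(n); cv2.imwrite('pics/'+f+'.png',c['color'][:,:,::-1]); 
    np.savez('pics/'+f+'.npz',**c); return c
def load(f): return dict(np.load('pics/'+f+'.npz'))
def proj(c,p):
    K=np.array([[c['fx'],0,c['cx']],[0,c['fy'],c['cy']],[0,0,1]],float)
    return cv2.projectPoints(np.array(p,float).reshape(-1,1,3),c['rvec'],c['tvec'],K,None)[0].reshape(-1,2)
def atz(c,u,v,z):
    M=cv2.Rodrigues(np.array(c['rvec'],float))[0]; t=np.array(c['tvec'],float).ravel()
    d=M.T@np.array([(u-c['cx'])/c['fx'],(v-c['cy'])/c['fy'],1]); o=-M.T@t
    return o+d*(z-o[2])/d[2]
def crop(f,x0,y0,x1,y1,s,out):
    i=cv2.imread('pics/'+f+'.png')[y0:y1,x0:x1]; cv2.imwrite('pics/'+out+'.png',cv2.resize(i,None,fx=s,fy=s,interpolation=cv2.INTER_CUBIC))
E
python3 - <<'E'
from h import *
for n in ('scene','top','wrist'): snap(n,n+'0')
o=bot.get_obs(); print({k:np.round(v,3) for k,v in o.items()}); print(R.from_quat(o['tool_rot']).as_matrix().round(3))
E
```

```text
{'clock': np.float64(0.15), 'joint_pos': array([-1.181,  0.241,  0.004,  1.335,  0.   ,  1.571]), 'joint_vel': array([-0.001, -0.003,  0.002,  0.   ,  0.   , -0.   ]), 'tau': array([ 0.0000e+00, -3.7264e+01,  2.5264e+01,  1.2000e-02,  0.0000e+00,
       -0.0000e+00]), 'eef_pos': array([ 0.19 , -0.462,  0.231]), 'tool_rot': array([-0.137,  0.694, -0.693,  0.137]), 'ft_force': array([ 0.309, -0.318,  0.744]), 'ft_torque': array([ 0.015, -0.041, -0.028]), 'grip_width': np.float64(0.086)}
[[-0.925 -0.001  0.38 ]
 [-0.38   0.001 -0.925]
 [-0.    -1.    -0.002]]
```

View pics/scene0.png

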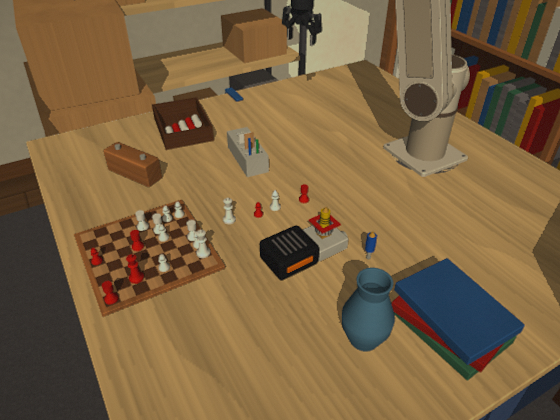

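View pics/top0.png

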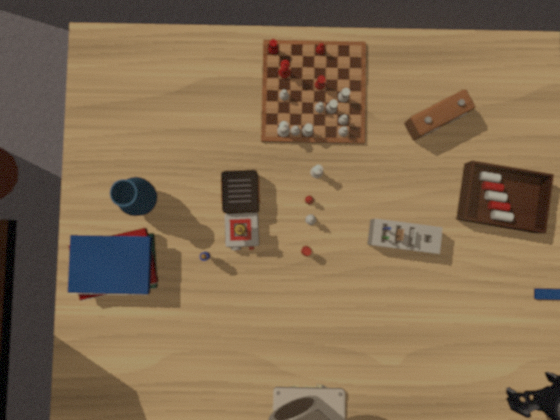

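View pics/wrist0.png

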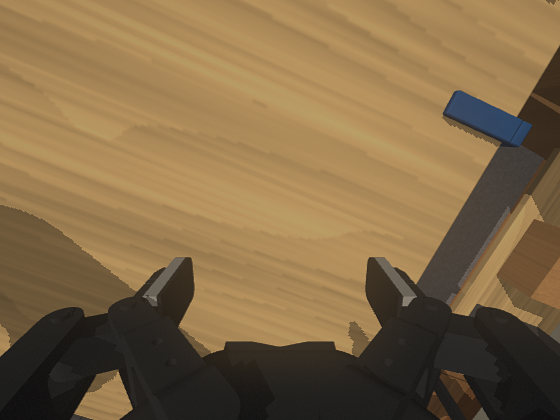

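The scene shows the yellow nozzle in the red flange at scene (323,215) / top (240,230). The black housing is beyond it in +x at top (240,190). The organiser is at top (405,237), and its dark empty slot is near the -y end at (428,239). Look-alikes are the blue nozzle at scene (371,242) / top (205,256) and the red pieces at top (309,200) and (306,251). I choose the yellow one in the red flange, and will check it in crops.

Run:
```python
from h import *
crop('top0',190,160,290,290,5,'ct'); crop('top0',360,205,450,265,8,'co'); crop('scene0',250,180,400,290,5,'cs')
```

```text
(no output)
```

View pics/ct.png

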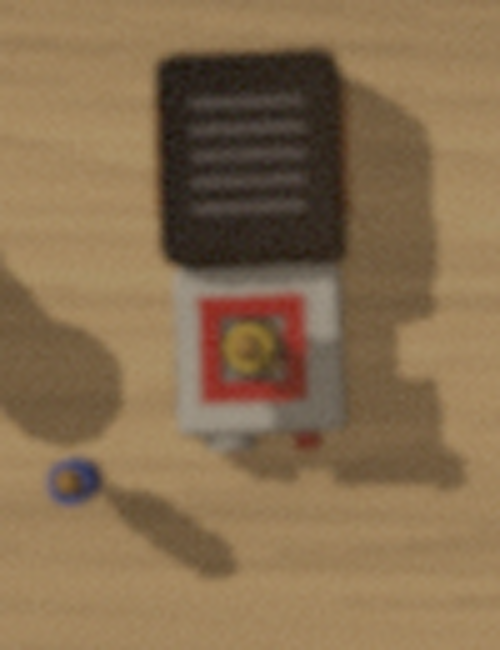

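View pics/co.png

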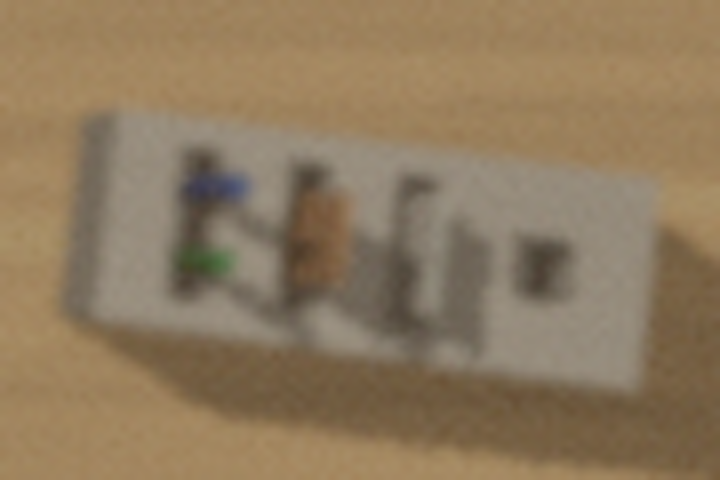

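View pics/cs.png

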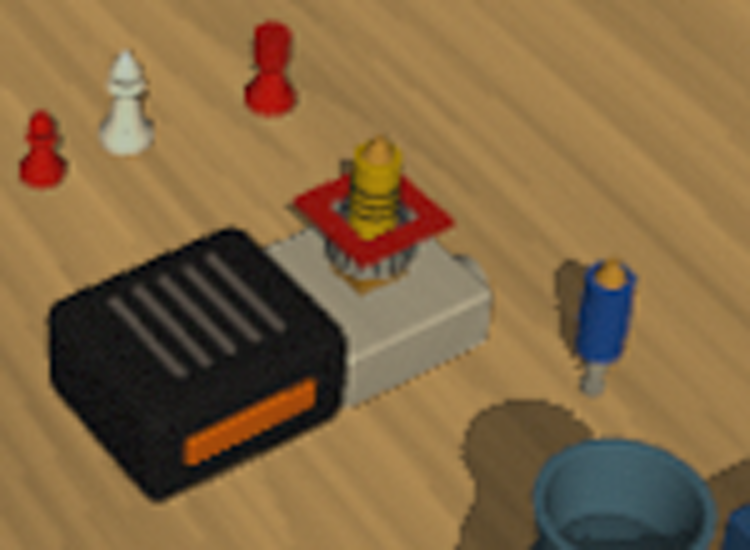

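The crops confirm it: the yellow barrel with its brass cone stands in the red flange at top crop (250,348). The blue look-alike stands loose at (73,482). The organiser's empty square slot is at its crop (543,267).

Run:
```python
from h import *
c=load('top0')
def P(pts,x0,y0,s,z): return np.array([atz(c,(x+.5)/s-.5+x0,(y+.5)/s-.5+y0,z) for x,y in pts])
f=P([(200,298),(303,296),(307,401),(203,404)],190,160,5,.078); print('flange',f.round(4),f.mean(0).round(4), np.linalg.norm(f-np.roll(f,1,0),axis=1))
print('jet tip',P([(250,347)],190,160,5,.118))
b=P([(178,268),(340,265),(345,430),(180,433)],190,160,5,.036);print('block',b.mean(0),np.linalg.norm(b-np.roll(b,1,0),axis=1))
h=P([(158,60),(336,50),(346,262),(165,268)],190,160,5,.06);print('housing',h.round(4))
o=P([(112,108),(662,178),(638,392),(88,320)],360,205,8,.06);print('org',o.round(4),o.mean(0),np.linalg.norm(o-np.roll(o,1,0),axis=1))
d=o[0]-o[1];print('org y yaw',np.degrees(np.arctan2(-d[0],d[1])))
print('slot',P([(543,267)],360,205,8,.06))
print('cam',-cv2.Rodrigues(c['rvec'])[0].T@c['tvec'].ravel())
for n,p,z in (('rook',(306,251),.045),('bishop',(310,219),.05),('pawn',(309,200),.04),('king',(317,171),.07),('blue',(205,256),.08)): print(n,atz(c,*p,z).round(3))
s=load('scene0'); print(proj(s,np.vstack([f,o])).round(1));
```

```text
flange [[0.5428 0.2188 0.078 ]
 [0.5449 0.1652 0.078 ]
 [0.4904 0.1619 0.078 ]
 [0.4878 0.2158 0.078 ]] [0.5165 0.1904 0.078 ] [0.0550796  0.05364969 0.05457437 0.05402105]
jet tip [[0.51726709 0.18915719 0.118     ]]
block [0.51755597 0.18950632 0.036     ] [0.0886606  0.08736102 0.08868723 0.08856955]
housing [[0.6696 0.2462 0.06  ]
 [0.6768 0.1516 0.06  ]
 [0.564  0.1438 0.06  ]
 [0.5589 0.2395 0.06  ]]
org [[ 0.5539 -0.1595  0.06  ]
 [ 0.5344 -0.3406  0.06  ]
 [ 0.4641 -0.3325  0.06  ]
 [ 0.484  -0.152   0.06  ]] [ 0.50910708 -0.24613961  0.06      ] [0.07029057 0.18222056 0.07082563 0.18162268]
org y yaw -6.142702864833363
slot [[ 0.50438436 -0.30142324  0.06      ]]
cam [0.5007851  0.10075607 1.29665917]
rook [0.463 0.017 0.045]
bishop [0.549 0.007 0.05 ]
pawn [0.6  0.01 0.04]
king [ 0.675 -0.008  0.07 ]
blue [0.446 0.28  0.08 ]
[[321.5 231.6]
 [308.7 218.9]
 [326.5 211.1]
 [339.9 223.3]
 [246.1 160.6]
 [226.1 130.8]
 [247.1 126.5]
 [268.5 155.3]]
```

```bash
cat >> h.py <<'E'
def goto(p,ang=None,base=None):
    """units for a tool-down target: p world, ang = world heading (deg) of tool z"""
    o=bot.get_obs(); Rm=R.from_quat(o['tool_rot']); x=np.array(o['eef_pos'])
    d=Rm.inv().apply(np.array(p)-x)/.025
    if ang is None: r=np.zeros(3)
    else:
        z=np.array([np.cos(np.radians(ang)),np.sin(np.radians(ang)),0]); y=np.array([0,0,-1.]); T=R.from_matrix(np.c_[np.cross(y,z),y,z])
        r=np.degrees((Rm.inv()*T).as_rotvec())/10
    print('row',d.round(3),r.round(3),'clk',round(float(o['clock']),2),'eef',x.round(4),'F',np.round(o['ft_force'],1),'w',round(float(o['grip_width']),4))
E
python3 - <<'E'
from h import *
goto([.46,.17,.23],3)
c=load('wrist0'); print(proj(c,[bot.get_obs()['eef_pos']]))
M=cv2.Rodrigues(c['rvec'])[0];print('cam',-M.T@c['tvec'].ravel(),M[2])
E
```

```text
row [-19.604   0.056 -19.28 ] [ 8.000e-03 -7.067e+00 -6.000e-03] clk 0.15 eef [ 0.1898 -0.4621  0.2306] F [ 0.3 -0.3  0.7] w 0.0858
[[278.20096351 261.48392908]]
cam [ 0.25271173 -0.43707092  0.37315152] [-0.24946142 -0.1011586  -0.96308667]
```

```bash
python3 -m handwheel '[[-2,0,-1.4,0,-1,0],[-4,0,-2.8,0,-2,0],[-6,0,-4.6,0,-3,0],[-8,0,-6.4,0,-4,0],[-9.6,0,-8.2,0,-5,0]]' -0.1
python3 - <<'E'
from h import *
goto([.517,.18,.2],3)
E
```

```text
clock: 0.78
eef_pos: [0.3322, -0.1867, 0.2312]
tool_rot: [0.419, -0.57, 0.57, -0.419]
ft_force: [1.3, -0.1, 0.3]
grip_width: 0.0384
row [-16.203   1.253   2.676] [-0.003 -2.036 -0.   ] clk 0.78 eef [ 0.3322 -0.1867  0.2312] F [ 1.3 -0.1  0.3] w 0.0384
```

```bash
python3 -m handwheel '[[-2.4,0,0.4,0,-0.5,0],[-4.8,0,0.8,0,-1,0],[-7.2,0,1.2,0,-1.5,0],[-9.6,0.2,1.6,0,-2,0],[-12,0.5,2,0,-2.04,0]]'
python3 - <<'E'
from h import *
goto([.517,.187,.2],3)
E
```

```text
clock: 1.4
eef_pos: [0.471, 0.0843, 0.2188]
tool_rot: [-0.512, 0.487, -0.488, 0.512]
ft_force: [1.1, -1.2, 0.2]
grip_width: 0.0384
row [-4.014  0.753  2.037] [-0.005 -0.02   0.001] clk 1.4 eef [0.471  0.0843 0.2188] F [ 1.1 -1.2  0.2] w 0.0384
```

```bash
python3 -m handwheel '[[-1.6,0.3,0.8,0,0,0],[-3.2,0.6,1.6,0,0,0],[-4,0.75,2,0,0,0],[-4,0.75,2,0,0,0],[-4,0.75,2,0,0,0]]'
python3 - <<'E'
from h import *
goto([.517,.19,.2],3)
snap('wrist','w1')
E
```

```text
clock: 2.02
eef_pos: [0.5151, 0.1835, 0.2001]
tool_rot: [0.512, -0.488, 0.488, -0.511]
ft_force: [0.0, -0.3, 0.3]
grip_width: 0.0385
row [-0.258  0.004  0.09 ] [ 0.004 -0.032  0.004] clk 2.02 eef [0.5151 0.1835 0.2001] F [ 0.  -0.3  0.3] w 0.0385
```

View pics/w1.png

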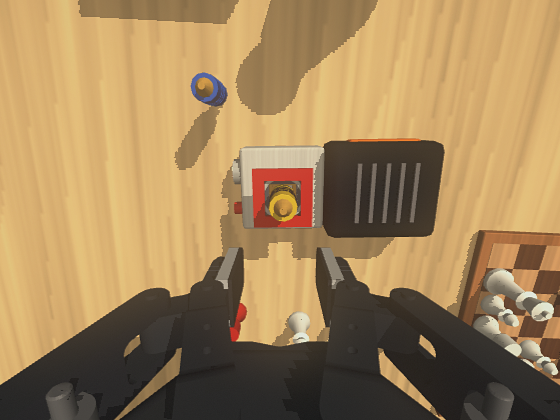

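The wrist view shows the flange as a red square centred near (283,198), with the yellow nozzle tip at (285,203). The housing is to the right.

Run:
```python
from h import *
crop('w1',230,135,340,245,6,'cw')
c=load('w1'); im=c['color'].astype(int)
m=((im[:,:,0]>110)&(im[:,:,1]<60)&(im[:,:,2]<60)).astype(np.uint8); m[:140]=0;m[235:]=0;m[:,:246]=0;m[:,325:]=0
pts=cv2.findNonZero(m); r=cv2.minAreaRect(pts); print(r,cv2.boxPoints(r))
b=np.array([atz(c,u,v,.078) for u,v in cv2.boxPoints(r)]);print(b.round(4),b.mean(0),np.linalg.norm(b-np.roll(b,1,0),axis=1))
```

```text
((281.5, 197.5), (57.0, 59.0), 90.0) [[252. 169.]
 [311. 169.]
 [311. 226.]
 [252. 226.]]
[[0.4883 0.2157 0.078 ]
 [0.542  0.2183 0.078 ]
 [0.5462 0.1637 0.078 ]
 [0.4895 0.161  0.078 ]] [0.51650447 0.18967987 0.078     ] [0.05476773 0.0537952  0.05476444 0.05680767]
```

View pics/cw.png

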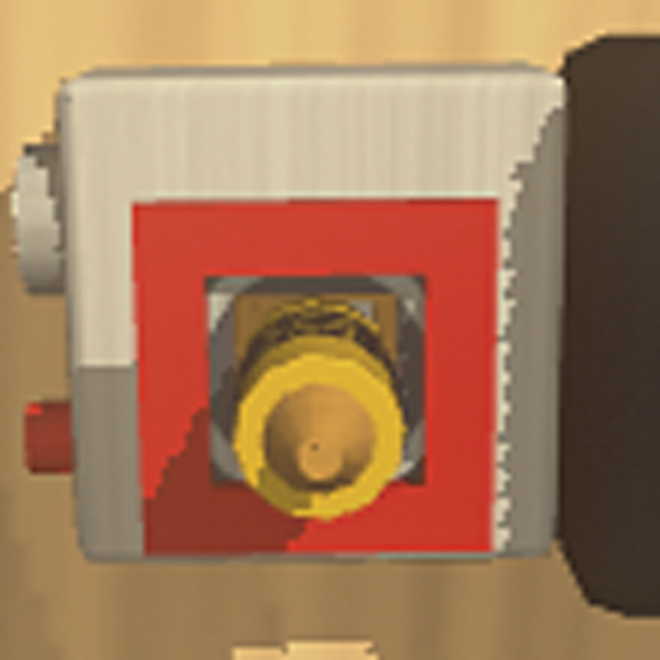

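Run:
```python
from h import *
c=load('w1')
f=lambda x,y,z: atz(c,(x+.5)/6-.5+230,(y+.5)/6-.5+135,z)
b=np.array([f(x,y,.078) for x,y in [(133,203),(499,200),(491,552),(144,555)]]);print(b.round(4),b.mean(0),np.linalg.norm(b-np.roll(b,1,0),axis=1))
for i,j in ((0,1),(3,2)): d=b[j]-b[i]; print(np.degrees(np.arctan2(d[1],d[0])))
for i,j in ((0,3),(1,2)): d=b[j]-b[i]; print(np.degrees(np.arctan2(d[1],d[0]))+90)
print('barrel',f(320,434,.112),'tip',f(320,452,.122)); 
n=b.mean(0)
```

```text
[[0.488  0.2163 0.078 ]
 [0.5435 0.2194 0.078 ]
 [0.5467 0.1631 0.078 ]
 [0.491  0.16   0.078 ]] [0.51732252 0.18967457 0.078     ] [0.05638072 0.05557613 0.05631875 0.05573062]
3.1986673343927197
3.2621688656448358
3.0464841031323857
3.203455837602661
barrel [0.51742606 0.19030634 0.112     ] tip [0.51730579 0.19048331 0.122     ]
```

```bash
python3 - <<'E'
from h import *
goto([.5173,.1899,.13],3.2)
E
python3 -m handwheel '[[-0.26,0.6,0.08,0,-0.05,0],[-0.26,1.2,0.08,0,-0.05,0],[-0.26,1.8,0.08,0,-0.05,0],[-0.26,2.4,0.08,0,-0.05,0],[-0.26,2.8,0.08,0,-0.05,0]]' -0.28
python3 - <<'E'
from h import *
goto([.5173,.1899,.085],3.2)
snap('wrist','w2'); snap('scene','s2')
crop('w2',180,160,380,340,4,'cw2');crop('s2',260,140,380,270,4,'cs2')
E
```

```text
row [-0.262  2.815  0.099] [ 0.001 -0.055  0.003] clk 2.08 eef [0.5151 0.1833 0.2004] F [-0.1 -1.2 -0.2] w 0.0383
clock: 2.7
eef_pos: [0.5166, 0.1908, 0.1285]
tool_rot: [0.514, -0.486, 0.485, -0.513]
ft_force: [0.6, -0.8, -0.0]
grip_width: 0.0306
row [0.038 1.741 0.029] [0.009 0.003 0.003] clk 2.7 eef [0.5166 0.1908 0.1285] F [ 0.6 -0.8 -0. ] w 0.0306
```

View pics/cw2.png

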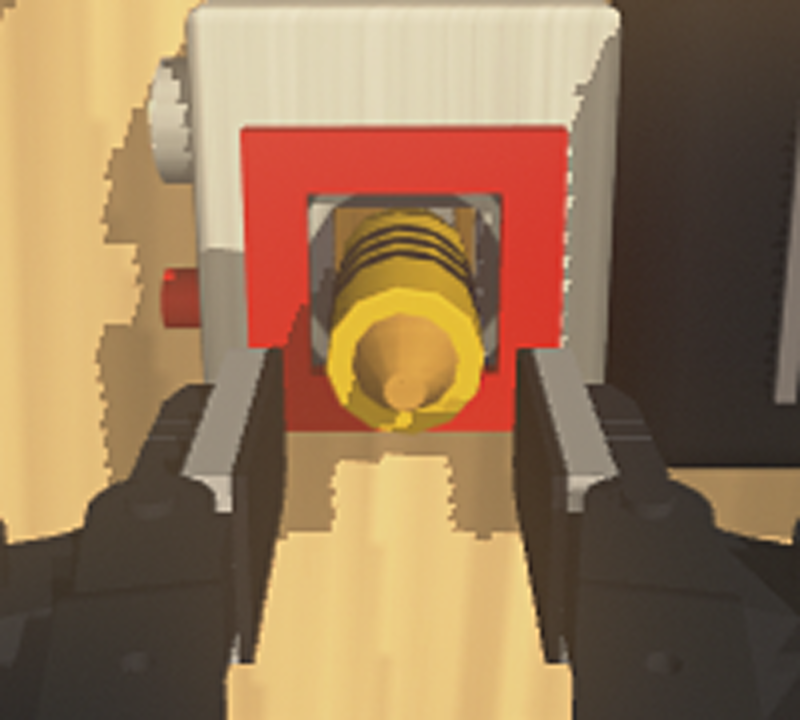

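View pics/cs2.png

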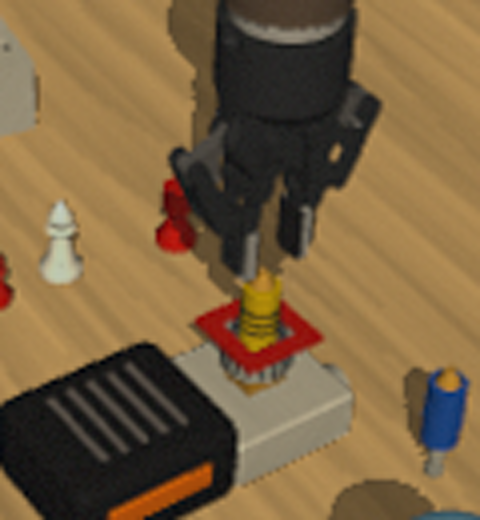

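The fingers are centred in x within about 1 mm: the pad edges at (285,350) and (515,350) sit around the apex at (403,395). The pads look only about 4.5 mm thick, so closed on the 24 mm barrel they could drop through the 34 mm hole. I'll turn 45° so that the 22 mm wide pads keep their corners on the flange.

```bash
python3 -m handwheel '[[0.03,0,0.03,0,-0.9,0],[0.03,0,0.03,0,-1.8,0],[0.03,0,0.03,0,-2.7,0],[0.03,0,0.03,0,-3.6,0],[0.03,0,0.03,0,-4.5,0]]'
python3 -m handwheel '[[0,0,0,0,0,0],[0,0.1,0,0,0,0],[0,0.1,0,0,0,0],[0,0.1,0,0,0,0],[0,0.1,0,0,0,0]]'
python3 - <<'E'
from h import *
goto([.5173,.1899,.085],48.2)
snap('wrist','w3')
crop('w3',180,160,380,340,4,'cw3')
E
```

```text
clock: 3.42
eef_pos: [0.5184, 0.1906, 0.1307]
tool_rot: [-0.661, 0.25, -0.251, 0.662]
ft_force: [-0.6, 0.5, -0.9]
grip_width: 0.0306
clock: 4.05
eef_pos: [0.518, 0.1904, 0.1276]
tool_rot: [0.661, -0.252, 0.252, -0.661]
ft_force: [0.0, -0.2, 0.8]
grip_width: 0.0308
row [-0.008  1.703 -0.033] [0.    0.001 0.   ] clk 4.05 eef [0.518  0.1904 0.1276] F [ 0.  -0.2  0.8] w 0.0308
```

View pics/cw3.png

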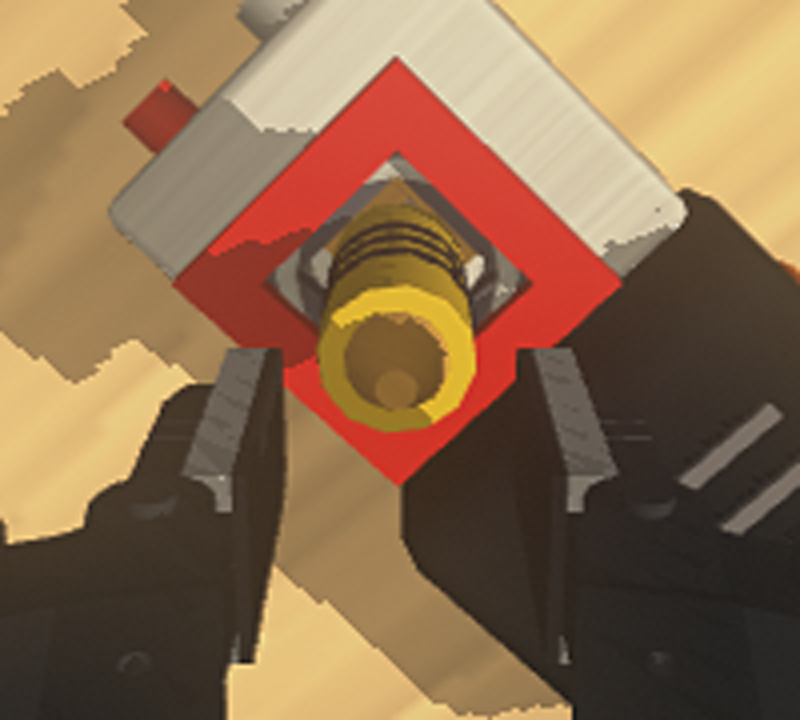

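The fingers are now turned 45° and centred, with the pad middle at x=401 against 397 for the flange and barrel. Descending.

```bash
python3 -m handwheel '[[-0.01,0.5,-0.03,0,0,0],[-0.01,1,-0.03,0,0,0],[-0.01,1.4,-0.03,0,0,0],[-0.01,1.6,-0.03,0,0,0],[-0.01,1.6,-0.03,0,0,0]]'
python3 -m handwheel '[[0,0.08,0,0,0,0],[0,0.16,0,0,0,0],[0,0.24,0,0,0,0],[0,0.32,0,0,0,0],[0,0.32,0,0,0,0]]'
python3 - <<'E'
from h import *
goto([.5173,.1899,.078],48.2)
E
```

```text
clock: 4.72
eef_pos: [0.5169, 0.1899, 0.0869]
tool_rot: [0.661, -0.252, 0.252, -0.66]
ft_force: [0.8, 0.2, 0.7]
grip_width: 0.0309
clock: 5.35
eef_pos: [0.5171, 0.1899, 0.0794]
tool_rot: [0.661, -0.252, 0.252, -0.661]
ft_force: [0.1, -0.3, 0.2]
grip_width: 0.0309
row [0.007 0.054 0.004] [ 0.002  0.003 -0.001] clk 5.35 eef [0.5171 0.1899 0.0794] F [ 0.1 -0.3  0.2] w 0.0309
```

```bash
python3 -m handwheel '[[0,0.04,0,0,0,0],[0,0.08,0,0,0,0],[0,0.12,0,0,0,0],[0,0.16,0,0,0,0],[0,0.16,0,0,0,0]]'
python3 - <<'E'
from h import *
goto([.5173,.1899,.078],48.2)
E
```

```text
clock: 5.98
eef_pos: [0.5174, 0.1901, 0.0764]
tool_rot: [-0.66, 0.252, -0.252, 0.661]
ft_force: [-2.5, -1.2, 6.9]
grip_width: 0.0308
row [ 0.002 -0.063 -0.007] [-0.004  0.003  0.002] clk 5.97 eef [0.5174 0.1901 0.0764] F [-2.5 -1.2  6.9] w 0.0308
```

```bash
python3 -m handwheel '[[0,0.04,0,0,0,0],[0,0.08,0,0,0,0],[0,0.12,0,0,0,0],[0,0.16,0,0,0,0],[0,0.16,0,0,0,0]]'
python3 -m handwheel '[[0,0.03,0,0,0,0],[0,0.06,0,0,0,0],[0,0.08,0,0,0,0],[0,0.08,0,0,0,0],[0,0.08,0,0,0,0]]'
python3 - <<'E'
from h import *
goto([.5173,.1899,.078],48.2)
E
```

```text
clock: 6.6
eef_pos: [0.5174, 0.19, 0.0727]
tool_rot: [-0.66, 0.252, -0.252, 0.661]
ft_force: [-2.0, -1.3, 7.9]
grip_width: 0.0305
clock: 7.22
eef_pos: [0.5174, 0.1901, 0.071]
tool_rot: [-0.66, 0.252, -0.252, 0.661]
ft_force: [-2.7, -1.0, 9.2]
grip_width: 0.0307
row [ 0.001 -0.282 -0.007] [-0.005  0.003  0.003] clk 7.22 eef [0.5174 0.1901 0.071 ] F [-2.7 -1.   9.2] w 0.0307
```

```bash
python3 -m handwheel '[[0,0,0,0,0,0],[0,0,0,0,0,0],[0,0,0,0,0,0],[0,0,0,0,0,0],[0,0,0,0,0,0]]' -0.38
python3 - <<'E'
from h import *
goto([.5173,.1899,.078],48.2)
E
```

```text
clock: 7.85
eef_pos: [0.5178, 0.1903, 0.0712]
tool_rot: [-0.66, 0.252, -0.253, 0.661]
ft_force: [-2.1, -0.9, 7.9]
grip_width: 0.0265
row [-0.006 -0.274 -0.025] [-0.011  0.004  0.005] clk 7.85 eef [0.5178 0.1903 0.0712] F [-2.1 -0.9  7.9] w 0.0265
```

```bash
python3 -m handwheel '[[0,0.01,0,0,0,0],[0,0.03,0,0,0,0],[0,0.04,0,0,0,0],[0,0.04,0,0,0,0],[0,0.04,0,0,0,0]]'
python3 -m handwheel '[[0,0.01,0,0,0,0],[0,0.02,0,0,0,0],[0,0.03,0,0,0,0],[0,0.03,0,0,0,0],[0,0.03,0,0,0,0]]'
```

```text
clock: 8.48
eef_pos: [0.5179, 0.1903, 0.0703]
tool_rot: [-0.66, 0.251, -0.253, 0.661]
ft_force: [-1.9, 0.6, 8.9]
grip_width: 0.0266
clock: 9.1
eef_pos: [0.518, 0.1903, 0.0701]
tool_rot: [-0.66, 0.251, -0.253, 0.661]
ft_force: [-3.5, -1.3, 13.0]
grip_width: 0.0265
```

```bash
python3 -m handwheel '[[0,0.01,0,0,0,0],[0,0.01,0,0,0,0],[0,0.01,0,0,0,0],[0,0.01,0,0,0,0],[0,0.01,0,0,0,0]]'
python3 -m handwheel '[[0,0,0,0,0,0],[0,0,0,0,0,0],[0,0,0,0,0,0],[0,0,0,0,0,0],[0,0,0,0,0,0]]' -0.46
python3 - <<'E'
from h import *
goto([.5173,.1899,.078],48.2)
E
```

```text
clock: 9.72
eef_pos: [0.5179, 0.1903, 0.0701]
tool_rot: [-0.66, 0.251, -0.253, 0.661]
ft_force: [-4.5, -0.7, 13.7]
grip_width: 0.0268
clock: 10.35
eef_pos: [0.5185, 0.1907, 0.0702]
tool_rot: [-0.66, 0.251, -0.253, 0.662]
ft_force: [-2.9, -0.0, 12.5]
grip_width: 0.0234
row [-0.014 -0.313 -0.057] [-0.022  0.005  0.009] clk 10.35 eef [0.5185 0.1907 0.0702] F [-2.9 -0.  12.5] w 0.0234
```

```bash
python3 -m handwheel '[[0,0,0,0,0,0],[0,0,0,0,0,0],[0,0,0,0,0,0],[0,0,0,0,0,0],[0,0,0,0,0,0]]' -1
python3 - <<'E'
from h import *
goto([.5173,.1899,.078],48.2)
E
```

```text
clock: 10.98
eef_pos: [0.5186, 0.1908, 0.0703]
tool_rot: [-0.66, 0.251, -0.253, 0.662]
ft_force: [-2.2, -1.3, 13.4]
grip_width: 0.0228
row [-0.015 -0.308 -0.06 ] [-0.024  0.004  0.009] clk 10.97 eef [0.5186 0.1908 0.0703] F [-2.2 -1.3 13.4] w 0.0228
```

```bash
python3 -m handwheel '[[0.015,0,0.015,0,0,0],[0.03,0,0.03,0,0,0],[0.045,0,0.045,0,0,0],[0.045,0,0.045,0,0,0],[0.045,0,0.045,0,0,0]]'
```

```text
clock: 11.6
eef_pos: [0.5188, 0.1908, 0.0703]
tool_rot: [-0.66, 0.252, -0.252, 0.661]
ft_force: [-6.6, -1.0, 15.2]
grip_width: 0.0232
```

```bash
python3 -m handwheel '[[-0.02,0,-0.02,0,0,0],[-0.04,0,-0.04,0,0,0],[-0.06,0,-0.06,0,0,0],[-0.08,0,-0.08,0,0,0],[-0.08,0,-0.08,0,0,0]]'
```

```text
clock: 12.22
eef_pos: [0.5185, 0.1908, 0.0703]
tool_rot: [-0.659, 0.25, -0.254, 0.662]
ft_force: [-0.1, -0.4, 11.3]
grip_width: 0.023
```

```bash
python3 -m handwheel '[[-0.02,0,-0.02,0,0,0],[-0.04,0,-0.04,0,0,0],[-0.06,0,-0.06,0,0,0],[-0.06,0,-0.06,0,0,0],[-0.06,0,-0.06,0,0,0]]'
```

```text
clock: 12.85
eef_pos: [0.5183, 0.1909, 0.0706]
tool_rot: [-0.659, 0.249, -0.255, 0.663]
ft_force: [3.9, 1.2, 7.4]
grip_width: 0.0229
```

Run:
```python
from h import *
snap('wrist','w4'); snap('scene','s4')
crop('w4',180,160,380,340,4,'cw4');crop('s4',280,170,370,260,6,'cs4')
```

```text
(no output)
```

View pics/cw4.png

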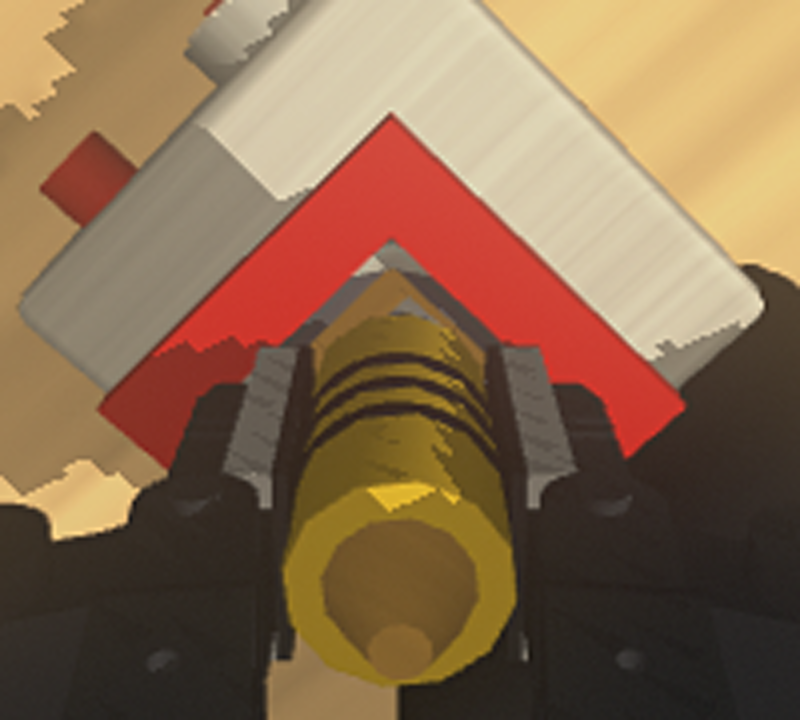

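View pics/cs4.png

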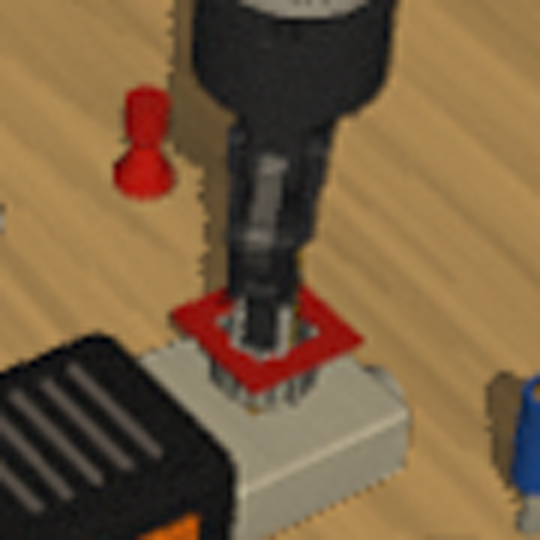

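Run:
```python
from h import *
s=load('s4'); w=load('w4')
a=np.radians(3.2);X=np.array([np.cos(a),np.sin(a)]);Y=np.array([-X[1],X[0]])
for z in (.078,.074,.072,.0705):
    P=[[*(np.array([.5173,.1899])+28*1e-3*(i*X+j*Y)),z] for i,j in ((1,1),(1,-1),(-1,-1),(-1,1))]
    print(z,'scene6',((proj(s,P)-[280,170]+.5)*6).round(0).tolist(),'wrist',((proj(w,P)-[180,160]+.5)*4).round(0).tolist())
```

```text
0.078 scene6 [[251.0, 374.0], [169.0, 296.0], [279.0, 248.0], [363.0, 324.0]] wrist [[703.0, 432.0], [394.0, 694.0], [85.0, 434.0], [394.0, 130.0]]
0.074 scene6 [[251.0, 382.0], [168.0, 303.0], [278.0, 255.0], [362.0, 331.0]] wrist [[695.0, 418.0], [394.0, 675.0], [92.0, 420.0], [394.0, 123.0]]
0.072 scene6 [[250.0, 386.0], [168.0, 307.0], [278.0, 259.0], [362.0, 335.0]] wrist [[691.0, 411.0], [394.0, 666.0], [96.0, 413.0], [394.0, 120.0]]
0.0705 scene6 [[250.0, 388.0], [168.0, 310.0], [278.0, 262.0], [362.0, 338.0]] wrist [[688.0, 406.0], [394.0, 659.0], [99.0, 408.0], [394.0, 118.0]]
```

```bash
python3 -m handwheel '[[-0.02,0.02,-0.02,0,0,0],[-0.04,0.03,-0.04,0,0,0],[-0.06,0.03,-0.06,0,0,0],[-0.06,0.03,-0.06,0,0,0],[-0.06,0.03,-0.06,0,0,0]]'
```

```text
clock: 13.58
eef_pos: [0.5178, 0.1908, 0.0704]
tool_rot: [-0.658, 0.248, -0.256, 0.663]
ft_force: [6.6, -1.1, 8.7]
grip_width: 0.0224
```

```bash
python3 -m handwheel '[[-0.02,0.01,-0.02,0,0,0],[-0.04,0.02,-0.04,0,0,0],[-0.06,0.02,-0.06,0,0,0],[-0.06,0.02,-0.06,0,0,0],[-0.06,0.02,-0.06,0,0,0]]'
python3 - <<'E'
from h import *
goto([.5173,.1899,.078],48.2); o=bot.get_obs(); print(o['ft_torque'].round(2),R.from_quat(o['tool_rot']).as_matrix().round(3))
E
```

```text
clock: 14.2
eef_pos: [0.5166, 0.1909, 0.0704]
tool_rot: [-0.658, 0.248, -0.257, 0.663]
ft_force: [7.4, -1.6, 9.2]
grip_width: 0.0228
row [ 0.05  -0.304 -0.006] [-0.069 -0.001  0.053] clk 14.2 eef [0.5166 0.1909 0.0704] F [ 7.4 -1.6  9.2] w 0.0228
[-0.17 -1.59 -0.  ] [[ 0.745  0.015  0.667]
 [-0.667  0.003  0.745]
 [ 0.009 -1.     0.012]]
```

```bash
python3 -m handwheel '[[-0.02,0.01,-0.02,0,0,0],[-0.04,0.01,-0.04,0,0,0],[-0.06,0.01,-0.06,0,0,0],[-0.06,0.01,-0.06,0,0,0],[-0.06,0.01,-0.06,0,0,0]]'
python3 -m handwheel '[[-0.02,0.01,-0.02,0,0,0],[-0.04,0.01,-0.04,0,0,0],[-0.04,0.01,-0.04,0,0,0],[-0.04,0.01,-0.04,0,0,0],[-0.04,0.01,-0.04,0,0,0]]'
```

```text
clock: 14.82
eef_pos: [0.5161, 0.1909, 0.0705]
tool_rot: [-0.657, 0.247, -0.258, 0.664]
ft_force: [10.1, 0.2, 8.7]
grip_width: 0.0228
clock: 15.45
eef_pos: [0.516, 0.1909, 0.0705]
tool_rot: [-0.657, 0.246, -0.259, 0.664]
ft_force: [12.4, -0.5, 6.0]
grip_width: 0.0229
```

Run:
```python
from h import *
snap('wrist','w5'); 
crop('w5',180,160,380,340,4,'cw5')
w=load('w5')
a=np.radians(3.2);X=np.array([np.cos(a),np.sin(a)]);Y=np.array([-X[1],X[0]])
for z in (.078,.072,.0705):
    P=[[*(np.array([.5173,.1899])+28*1e-3*(i*X+j*Y)),z] for i,j in ((1,1),(1,-1),(-1,-1),(-1,1))]
    print(z,'wrist',((proj(w,P)-[180,160]+.5)*4).round(0).tolist())
```

```text
0.078 wrist [[713.0, 443.0], [406.0, 704.0], [97.0, 448.0], [407.0, 145.0]]
0.072 wrist [[701.0, 422.0], [405.0, 675.0], [108.0, 426.0], [406.0, 134.0]]
0.0705 wrist [[698.0, 417.0], [405.0, 668.0], [110.0, 421.0], [406.0, 132.0]]
```

View pics/cw5.png

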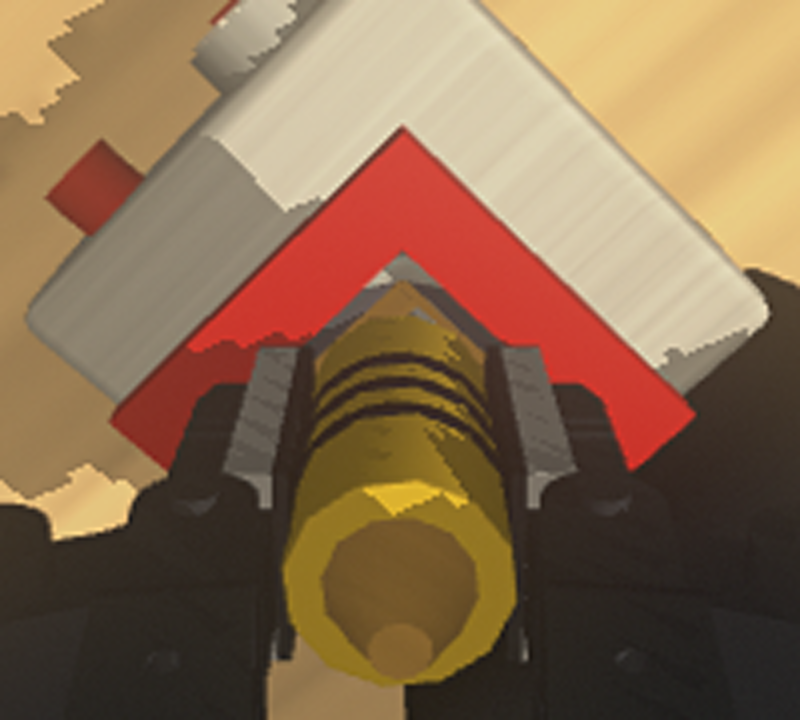

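The sleeve is still down. The nozzle stopped hard about 1 mm towards -x, so the hook is on that side and the free way is +x, towards the housing. Reversing.

```bash
python3 -m handwheel '[[0.05,0,0.05,0,0,0],[0.1,0,0.1,0,0,0],[0.15,0,0.15,0,0,0],[0.2,0,0.2,0,0,0],[0.25,0,0.25,0,0,0]]'
python3 -m handwheel '[[0.03,0,0.03,0,0,0],[0.06,0,0.06,0,0,0],[0.08,0,0.08,0,0,0],[0.1,0,0.1,0,0,0],[0.1,0,0.1,0,0,0]]'
```

```text
clock: 16.12
eef_pos: [0.5169, 0.1909, 0.0702]
tool_rot: [-0.659, 0.251, -0.253, 0.662]
ft_force: [-8.3, -0.6, 23.7]
grip_width: 0.0227
clock: 16.75
eef_pos: [0.5173, 0.1908, 0.0701]
tool_rot: [-0.66, 0.252, -0.251, 0.662]
ft_force: [-12.1, -1.4, 28.8]
grip_width: 0.0228
```

```bash
python3 -m handwheel '[[0,-0.03,0,0,0,0],[0,-0.06,0,0,0,0],[0,-0.09,0,0,0,0],[0,-0.09,0,0,0,0],[0,-0.09,0,0,0,0]]'
```

```text
clock: 17.38
eef_pos: [0.5172, 0.1908, 0.0703]
tool_rot: [-0.66, 0.252, -0.251, 0.661]
ft_force: [-7.8, -0.0, 14.2]
grip_width: 0.0226
```

```bash
python3 -m handwheel '[[0.02,0,0.02,0,0,0],[0.04,-0.01,0.04,0,0,0],[0.06,-0.01,0.06,0,0,0],[0.08,-0.01,0.08,0,0,0],[0.08,-0.01,0.08,0,0,0]]'
python3 -m handwheel '[[0.02,0,0.02,0,0,0],[0.04,-0.01,0.04,0,0,0],[0.06,-0.01,0.06,0,0,0],[0.06,-0.01,0.06,0,0,0],[0.06,-0.01,0.06,0,0,0]]'
```

```text
clock: 18.0
eef_pos: [0.5176, 0.1908, 0.0702]
tool_rot: [0.661, -0.254, 0.249, -0.661]
ft_force: [-12.5, -0.5, 18.8]
grip_width: 0.023
clock: 18.62
eef_pos: [0.5181, 0.1907, 0.0702]
tool_rot: [0.662, -0.255, 0.248, -0.66]
ft_force: [-15.9, -0.0, 21.8]
grip_width: 0.0227
```

```bash
python3 -m handwheel '[[0,-0.03,0,0,0,0],[0,-0.05,0,0,0,0],[0.02,-0.06,0.02,0,0,0],[0.03,-0.06,0.03,0,0,0],[0.03,-0.06,0.03,0,0,0]]'
python3 - <<'E'
from h import *
goto([.5173,.1899,.078],48.2); o=bot.get_obs(); print(o['ft_torque'].round(2),R.from_quat(o['tool_rot']).as_matrix().round(3))
E
```

```text
clock: 19.25
eef_pos: [0.5218, 0.1906, 0.0706]
tool_rot: [0.661, -0.253, 0.25, -0.66]
ft_force: [-8.2, -0.8, 8.9]
grip_width: 0.0226
row [-0.117 -0.297 -0.142] [ 0.015  0.009 -0.023] clk 19.25 eef [0.5218 0.1906 0.0706] F [-8.2 -0.8  8.9] w 0.0226
[0.07 1.55 0.07] [[ 0.746 -0.005  0.665]
 [-0.665  0.001  0.746]
 [-0.004 -1.    -0.003]]
```

It slid to +4.5 mm, so it is unhooked. Pulling straight up.

```bash
python3 -m handwheel '[[0,-0.06,0,0,0,0],[0,-0.12,0,0,0,0],[0,-0.18,0,0,0,0],[0,-0.24,0,0,0,0],[0,-0.3,0,0,0,0]]'
```

```text
clock: 19.88
eef_pos: [0.5227, 0.1906, 0.0778]
tool_rot: [0.661, -0.253, 0.251, -0.66]
ft_force: [-4.8, -0.5, 4.1]
grip_width: 0.0225
```

```bash
python3 -m handwheel '[[-0.03,-0.1,-0.03,0,0,0],[-0.06,-0.2,-0.06,0,0,0],[-0.06,-0.35,-0.06,0,0,0],[-0.06,-0.5,-0.06,0,0,0],[-0.06,-0.7,-0.06,0,0,0]]'
```

```text
clock: 20.5
eef_pos: [0.5226, 0.1903, 0.0953]
tool_rot: [-0.661, 0.252, -0.252, 0.661]
ft_force: [-0.3, 0.9, -0.6]
grip_width: 0.0226
```

```bash
python3 -m handwheel '[[0,-1,0,0,0,0],[0,-2,0,0,0,0],[0,-3,0,0,0,0],[0,-3,0,0,0,0],[0,-3,0,0,0,0]]'
python3 - <<'E'
from h import *
snap('scene','s6'); crop('s6',270,120,390,270,4,'cs6')
goto([.5044,-.3014,.165],-6.1)
E
```

```text
clock: 21.12
eef_pos: [0.522, 0.1901, 0.1692]
tool_rot: [0.661, -0.252, 0.252, -0.66]
ft_force: [0.1, -0.4, -2.0]
grip_width: 0.0226
row [ 12.579   0.167 -15.12 ] [ 0.013  5.434 -0.   ] clk 21.18 eef [0.5216 0.19   0.1688] F [-0.3 -0.7 -1.7] w 0.0226
```

View pics/cs6.png

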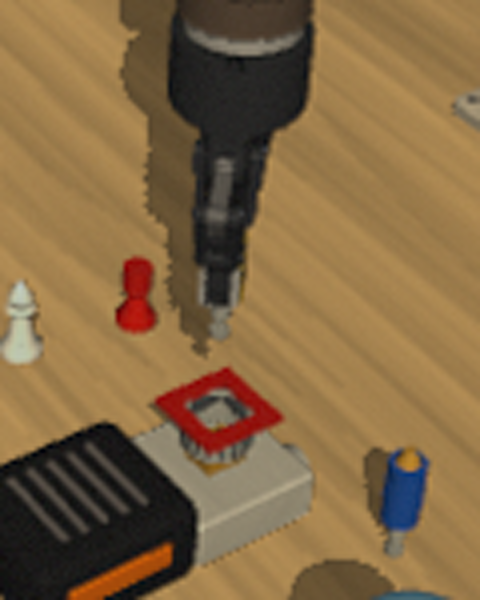

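The nozzle is out and the sleeve has sprung back up, with an empty hole at crop (218,410). Carrying it high to the organiser.

```bash
python3 -m handwheel '[[0.8,-0.4,-1,0,0.6,0],[2.2,-0.8,-2.6,0,1.4,0],[3.6,-0.8,-4.3,0,2.3,0],[5,-0.8,-6,0,3.1,0],[6.4,-0.8,-7.7,0,4,0]]'
python3 - <<'E'
from h import *
goto([.5044,-.3014,.165],-6.1)
E
```

```text
clock: 21.8
eef_pos: [0.5125, -0.0614, 0.1887]
tool_rot: [0.534, -0.465, 0.463, -0.533]
ft_force: [0.9, 0.2, -0.5]
grip_width: 0.0227
row [ 9.463  0.944 -1.646] [ 0.013  1.406 -0.002] clk 21.8 eef [ 0.5125 -0.0614  0.1887] F [ 0.9  0.2 -0.5] w 0.0227
```

```bash
python3 -m handwheel '[[1.9,0,-0.3,0,0.4,0],[3.8,0,-0.6,0,0.8,0],[5.7,0,-1,0,1.2,0],[7.6,0,-1.35,0,1.4,0],[9.2,0.1,-1.62,0,1.4,0]]'
python3 -m handwheel '[[0.15,0.3,0,0,0,0],[0.15,0.6,0,0,0,0],[0.15,0.6,0,0,0,0],[0.15,0.6,0,0,0,0],[0.15,0.6,0,0,0,0]]'
python3 - <<'E'
from h import *
goto([.5044,-.3014,.165],-6.1)
snap('wrist','w7'); snap('scene','s7'); snap('top','t7'); crop('s7',190,100,310,190,6,'cs7'); crop('t7',360,195,460,270,7,'ct7')
E
```

```text
clock: 22.42
eef_pos: [0.5055, -0.2949, 0.186]
tool_rot: [-0.474, 0.526, -0.524, 0.474]
ft_force: [0.4, -0.2, -1.2]
grip_width: 0.0228
clock: 23.05
eef_pos: [0.5064, -0.2963, 0.1731]
tool_rot: [0.474, -0.524, 0.524, -0.475]
ft_force: [0.1, 0.1, -0.9]
grip_width: 0.0228
row [ 0.209  0.323 -0.061] [-0.004  0.041  0.002] clk 23.05 eef [ 0.5064 -0.2963  0.1731] F [ 0.1  0.1 -0.9] w 0.0228
```

View pics/w7.png

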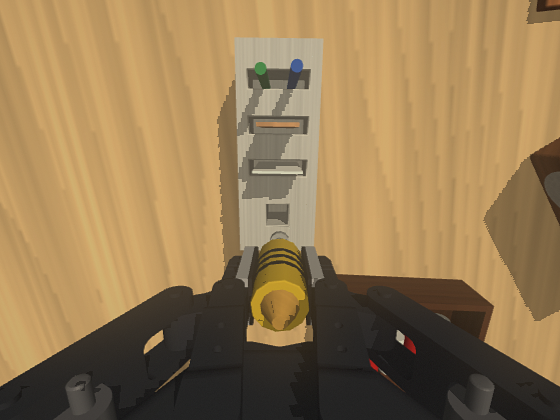

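View pics/cs7.png

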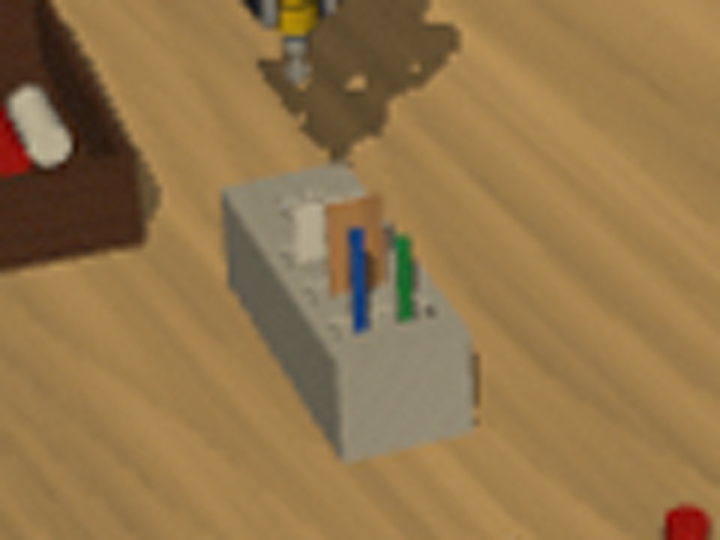

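The wrist view shows the empty slot at about (277,214), with the plug tip hanging in front of it near (279,237).

Run:
```python
from h import *
crop('w7',225,180,335,290,6,'cw7')
```

```text
(no output)
```

View pics/cw7.png

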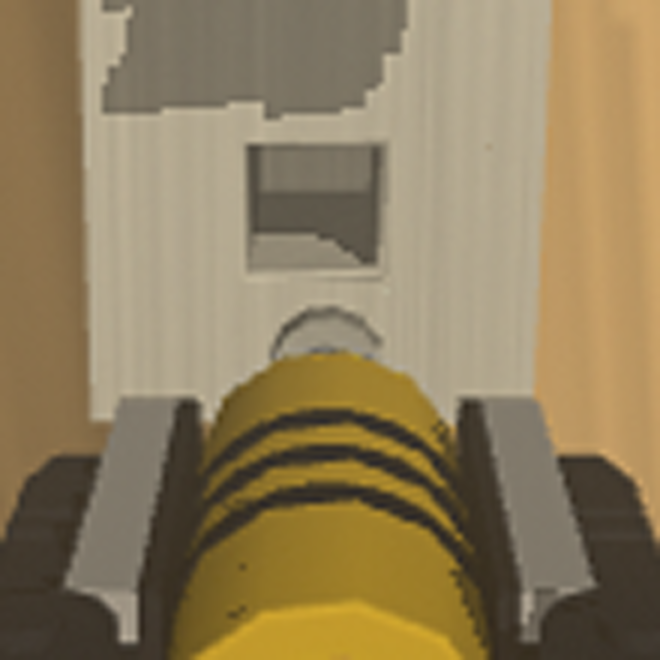

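Run:
```python
from h import *
c=load('w7')
f=lambda x,y,z: atz(c,(x+.5)/6-.5+225,(y+.5)/6-.5+180,z)
b=np.array([f(x,y,.06) for x,y in [(247,143),(386,143),(384,270),(247,272)]]);print(b.round(4),b.mean(0).round(4),np.linalg.norm(b-np.roll(b,1,0),axis=1))
e=bot.get_obs()['eef_pos']; zb=e[2]-.0345
# plug far edge top (y max): centre is 6 mm behind
print('plug far edge',f(327,309,zb),'left',f(273,348,zb+.0),'right',f(382,345,zb)); print(e)
goto([*b.mean(0)[:2],.12],-6.1)
```

```text
[[ 0.4945 -0.2917  0.06  ]
 [ 0.5155 -0.2938  0.06  ]
 [ 0.5134 -0.3139  0.06  ]
 [ 0.4922 -0.3122  0.06  ]] [ 0.5039 -0.3029  0.06  ] [0.0205814  0.0210775  0.02025584 0.02121148]
plug far edge [ 0.506701   -0.2917341   0.13849129] left [ 0.50041969 -0.29561839  0.13849129] right [ 0.51223676 -0.29644217  0.13849129]
[ 0.50625648 -0.2967572   0.17299129]
row [ 0.253  2.12  -0.071] [-0.004  0.037  0.002] clk 23.2 eef [ 0.5063 -0.2968  0.173 ] F [-0.5 -0.6  0.1] w 0.0225
```

```bash
python3 -m handwheel '[[0.23,0.4,-0.06,0,0,0],[0.23,0.8,-0.06,0,0,0],[0.23,1.4,-0.06,0,0,0],[0.23,2,-0.06,0,0,0],[0.23,2.3,-0.06,0,0,0]]'
python3 -m handwheel '[[0,0,0,0,0,0],[0,0,0,0,0,0],[0,0,0,0,0,0],[0,0,0,0,0,0],[0,0,0,0,0,0]]'
python3 - <<'E'
from h import *
goto([.504,-.3025,.075],-6.1)
snap('wrist','w8'); snap('scene','s8'); crop('s8',200,100,290,180,7,'cs8'); crop('w8',225,160,335,270,6,'cw8')
c=load('w8'); a=np.radians(-6.1);X=np.array([np.cos(a),np.sin(a)]);Y=np.array([-X[1],X[0]])
P=[[*(np.array([.504,-.3025])+.01*(i*X+j*Y)),.06] for i,j in ((1,1),(1,-1),(-1,-1),(-1,1))]
print(((proj(c,P)-[225,160]+.5)*6).round(0).tolist())
E
```

```text
clock: 23.82
eef_pos: [0.5031, -0.302, 0.1132]
tool_rot: [-0.474, 0.525, -0.524, 0.474]
ft_force: [0.4, 0.4, -1.4]
grip_width: 0.0224
clock: 24.45
eef_pos: [0.504, -0.3026, 0.1153]
tool_rot: [0.474, -0.524, 0.525, -0.474]
ft_force: [-0.0, -0.3, -0.4]
grip_width: 0.0223
row [-0.006  1.614 -0.003] [-0.003  0.033  0.001] clk 24.45 eef [ 0.504  -0.3026  0.1153] F [-0.  -0.3 -0.4] w 0.0223
[[414.0, 327.0], [411.0, 485.0], [246.0, 484.0], [245.0, 326.0]]
```

View pics/cw8.png

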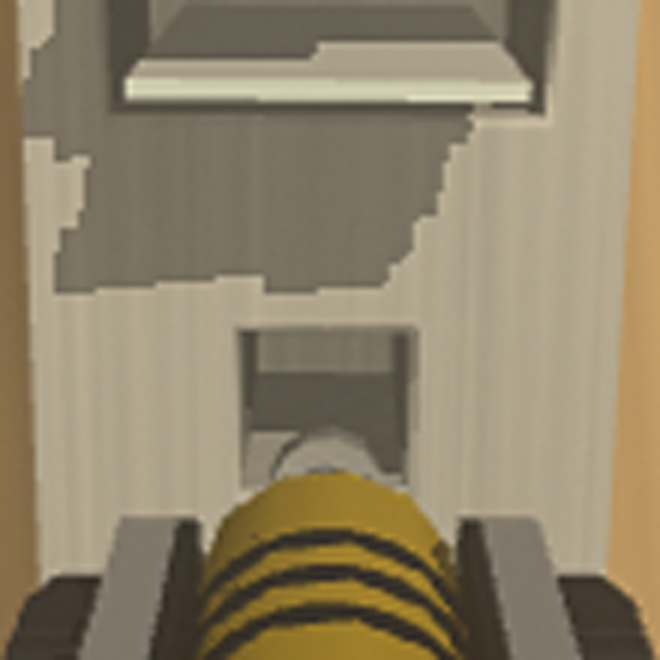

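View pics/cs8.png

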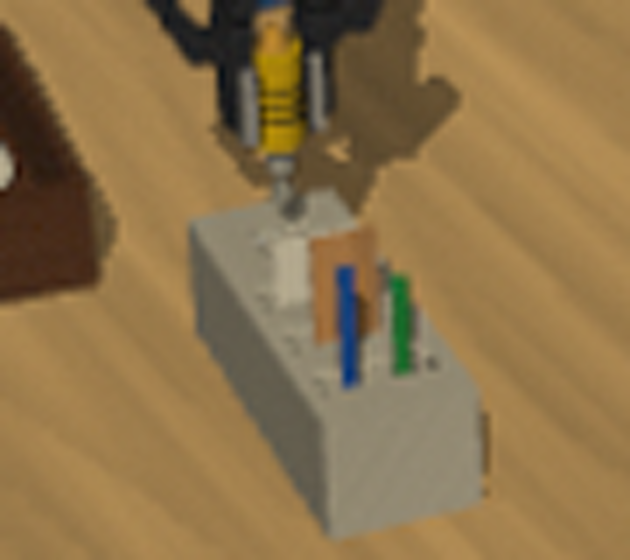

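The projected slot outline matches the picture (245–414, 326–485), and the plug is centred over it. Lowering.

```bash
python3 -m handwheel '[[0,0.3,0,0,0,0],[0,0.6,0,0,0,0],[0,0.9,0,0,0,0],[0,1.1,0,0,0,0],[0,1.3,0,0,0,0]]'
python3 -m handwheel '[[0,0.1,0,0,0,0],[0,0.2,0,0,0,0],[0,0.3,0,0,0,0],[0,0.36,0,0,0,0],[0,0.36,0,0,0,0]]'
```

```text
clock: 25.18
eef_pos: [0.5039, -0.3026, 0.0821]
tool_rot: [-0.474, 0.525, -0.524, 0.474]
ft_force: [-0.1, 0.0, -1.4]
grip_width: 0.023
clock: 25.8
eef_pos: [0.5039, -0.3025, 0.0735]
tool_rot: [-0.474, 0.525, -0.524, 0.474]
ft_force: [0.4, -0.3, -0.6]
grip_width: 0.0229
```

```bash
python3 -m handwheel '[[0,0.06,0,0,0,0],[0,0.12,0,0,0,0],[0,0.18,0,0,0,0],[0,0.24,0,0,0,0],[0,0.24,0,0,0,0]]'
python3 -m handwheel '[[0,0.03,0,0,0,0],[0,0.06,0,0,0,0],[0,0.08,0,0,0,0],[0,0.08,0,0,0,0],[0,0.08,0,0,0,0]]'
```

```text
clock: 26.42
eef_pos: [0.5038, -0.3025, 0.0674]
tool_rot: [-0.474, 0.525, -0.524, 0.474]
ft_force: [-0.8, -0.1, -0.5]
grip_width: 0.0231
clock: 27.05
eef_pos: [0.5039, -0.3026, 0.0656]
tool_rot: [0.474, -0.524, 0.525, -0.474]
ft_force: [0.4, -0.6, -0.8]
grip_width: 0.0228
```

```bash
python3 -m handwheel '[[0,0.02,0,0,0,0],[0,0.04,0,0,0,0],[0,0.06,0,0,0,0],[0,0.06,0,0,0,0],[0,0.06,0,0,0,0]]'
```

```text
clock: 27.68
eef_pos: [0.5039, -0.3026, 0.0643]
tool_rot: [0.474, -0.524, 0.525, -0.474]
ft_force: [-0.8, 0.7, 3.2]
grip_width: 0.0227
```

Contact came at TCP z 0.0643 against the predicted 0.0645, so it is seated. Opening and retreating straight up.

```bash
python3 -m handwheel '[[0,0,0,0,0,0],[0,0,0,0,0,0],[0,0,0,0,0,0],[0,0,0,0,0,0],[0,0,0,0,0,0]]' -0.1
python3 -m handwheel '[[0,-0.3,0,0,0,0],[0,-0.8,0,0,0,0],[0,-1.5,0,0,0,0],[0,-2.4,0,0,0,0],[0,-3.2,0,0,0,0]]'
python3 -m handwheel '[[0,-0.5,0,0,0,0],[0,-1,0,0,0,0],[0,-1,0,0,0,0],[0,-1,0,0,0,0],[0,-1,0,0,0,0]]'
python3 - <<'E'
from h import *
goto([.504,-.3025,.2]); 
for n in ('wrist','scene','top'): snap(n,n+'9')
crop('scene9',200,90,290,180,6,'cs9')
E
```

```text
clock: 28.3
eef_pos: [0.5039, -0.3026, 0.064]
tool_rot: [-0.474, 0.525, -0.525, 0.474]
ft_force: [-0.1, -0.7, -0.3]
grip_width: 0.0384
clock: 28.92
eef_pos: [0.5043, -0.3028, 0.1461]
tool_rot: [0.474, -0.524, 0.525, -0.474]
ft_force: [0.7, 0.5, -0.2]
grip_width: 0.0385
clock: 29.55
eef_pos: [0.5034, -0.3023, 0.1681]
tool_rot: [-0.474, 0.525, -0.524, 0.474]
ft_force: [-0.3, 0.6, 0.9]
grip_width: 0.0386
row [ 0.005 -1.276  0.021] [0. 0. 0.] clk 29.55 eef [ 0.5034 -0.3023  0.1681] F [-0.3  0.6  0.9] w 0.0386
```

View pics/wrist9.png

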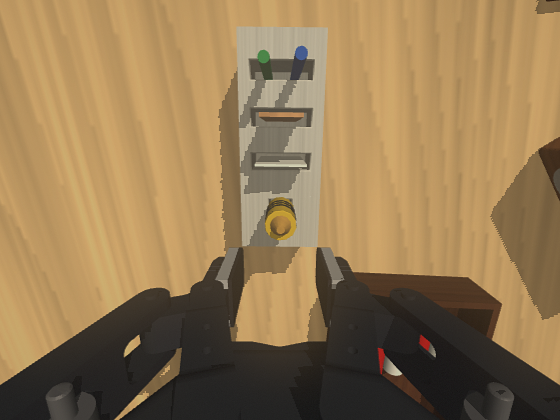

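View pics/cs9.png

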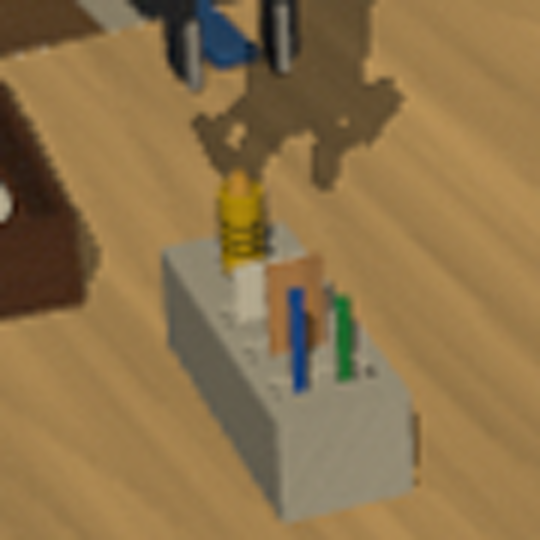

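View pics/scene9.png

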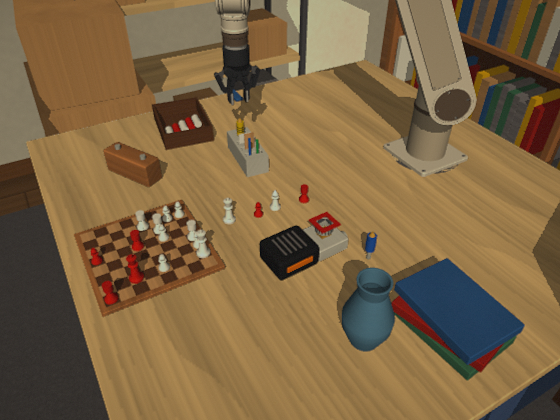

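The nozzle stands upright in the slot at wrist (281,218) and scene (240,127). The pieces and the vase look unmoved. One numeric check on the sleeve height, the seating and the bystanders:

Run:
```python
from h import *
a=load('scene0')['color'].astype(int);b=load('scene9')['color'].astype(int)
def red(i):
    m=((i[:,:,0]>110)&(i[:,:,1]<60)&(i[:,:,2]<60)); m[:205]=0;m[240:]=0;m[:,:300]=0;m[:,350:]=0; y,x=np.nonzero(m); return x.min(),x.max(),y.min(),y.max()
print(red(a),red(b))
for n,(x0,y0,x1,y1) in dict(vase=(335,265,400,355),rook=(297,180,312,205),bishop=(268,185,283,212),pawn=(251,198,266,219),king=(220,195,238,226),blue=(360,228,382,262)).items(): print(n,np.abs(a-b)[y0:y1,x0:x1].mean().round(2))
c=load('wrist9'); print('barrel top px',proj(c,[[.504,-.3025,.106],[.504,-.3025,.116]]).round(1))
```

```text
(np.int64(309), np.int64(340), np.int64(215), np.int64(233)) (np.int64(309), np.int64(340), np.int64(212), np.int64(233))
vase 1.31
rook 1.75
bishop 1.38
pawn 1.57
king 1.32
blue 1.37
barrel top px [[280.3 224.8]
 [280.4 229.3]]
```

Run:
```python
from h import *
crop('wrist9',250,185,310,245,8,'cw9')
```

```text
(no output)
```

View pics/cw9.png

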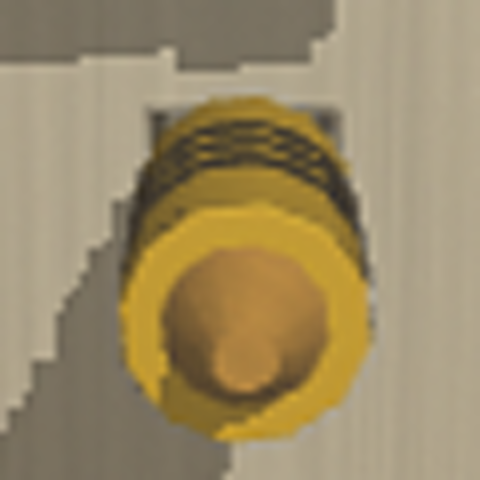

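```bash
python3 -c "
from workcell import bot
print(bot.job_done())"
```

```text
the job is handed in; nothing more can be done
None
```

The yellow nozzle is out of the coupling and stands plug down, seated, in the organiser's empty square slot. I handed the job in at about 30 s of the 48 s allowed, with the gripper open and clear.

**Unhooking:** With the sleeve pressed to its stop and the barrel gripped, the nozzle stopped about 1 mm towards -x. It gave 4.5 mm towards the housing (+x), and from there it lifted out freely.

**Forces:** While I pushed the wrong way and then reversed, the downward force climbed briefly to about 29 N, so I backed off. That is above the 13–20 N asked for but below the 35 N limit. Sideways force read up to about 16 N and seating force about 3 N. These are readings at the end of each move, so short peaks between them are not known.

**Last checks:**
- **Sleeve:** the flange's outline in the scene picture is back where it was at the start, so the sleeve is up.
- **Seating:** the nozzle touched down at TCP height 64.3 mm, against 64.5 mm predicted. The seen barrel top is within about 1 px of where a seated nozzle should show.
- **Left alone:** the vase, the four chess pieces and the blue look-alike show no change beyond image noise.
- No final check failed or disagreed.

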